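# Swap two vials in their carrier, then hold the carrier up level

### The job

The two vials standing in the carrier are in each other's wells: swap them, with the carrier on the table, so that each stands down in the well the other had. Then take the carrier by its handle bar, lift it about 10 cm clear of the table and keep it level and still in the air; the job finishes while you are still holding it there. Keep both vials upright throughout and leave everything else on the table where it is.

Things in the scene. Friction and masses are not known exactly. Their poses are not given: they have to be found in the camera images.
- carrier: Loose vial carrier, 0.28-0.5 kg: a grey plastic block 200 (along its x) x 64 (y) x 26 mm high, with one round well near each end and a handle between them. Origin: centre of the underside, on the table; z up; yaw may be anything. The handle is two thin steel posts (at x = +17 and -17 mm, 7 mm thick) carrying a black grip bar 50 mm long along x, 16 mm thick along y, 18 mm high, from 67 to 85 mm above the underside. The whole balances under the middle of the bar
- handle (a point): Centre of the carrier's grip bar, 76 mm above the underside; bar 50 mm along the carrier's x, 16 mm across along its y, 18 mm high. It moves with the carrier
- well_a (a point): Centre of the floor of the well at the carrier's +x end (72 mm from its centre, floor 6 mm above the underside). Well 29 mm across, 20 mm deep, mouth at 26 mm with a 2 mm chamfer. At the start the tall vial stands in it
- well_b (a point): Centre of the floor of the same kind of well at the carrier's -x end (-72 mm). At the start the short vial stands in it
- tall_vial: Glass vial with a black cap, 23.5 mm across, 60 mm tall, 22 g. Origin: centre of its foot; z is its axis. Starts in well_a, so that 40 mm of it stand out. It must end in well_b
- short_vial: Glass vial with a black cap, 23.5 mm across, 54 mm tall, 22 g. Origin: centre of its foot; z is its axis. Starts in well_b, so that 34 mm of it stand out. It must end in well_a
- spare_vial: Bystander, loose: a vial with a white cap, 23.5 mm across, 60 mm tall, standing on the table beside the carrier, on its +y flank toward its -x end; the table beside the +x half of that flank is bare. Origin: centre of its foot. Not to be disturbed
- forceps: Bystander, loose: curved steel forceps, 125 x 27 x 8 mm, lying on the table along the carrier's -y flank. Origin: centre of the underside. Not to be disturbed
- glue_stick: Bystander, loose: standing glue stick, 24 mm across, 84 mm tall, at the back edge. Not to be disturbed
- label_roll: Bystander, loose: roll of labels, 58 mm across, 26 mm high, back left. Not to be disturbed
- wash_bottle: Fixed: wash bottle, 57 x 86 x 156 mm, back left. The carrier must not rest against it
- seed_box: Fixed: clear lidded seed box, 265 x 178 x 96 mm, back right. The carrier must not rest against it
- tape_dispenser: Fixed: tape dispenser, 102 x 136 x 61 mm, right side. The carrier must not rest against it
Things that resemble listed ones, but are neither listed nor needed, are in the scene too. Leave any blue, green or purple look-alike of the tall_vial alone.

How it is judged:
By the outcome, as a careful person would: the job done as asked, in the order asked, and still so for the second after the job is handed in, while the arm keeps its last pose, push and grip.
It also fails if it takes over 72 s, if anything falls off the work surface, if the arm or the gripper's body presses on something with over 40 N, if the wrist force passes 120 N, or if a joint passes its speed limit or range.

### The arm

A 6-joint arm with a two-finger parallel gripper is mounted at the origin on the work surface; the furniture and walls round the work are solid. World frame = base frame: x ahead of the robot, y to its left, z up, the work surface at z = 0. Lengths are in m, angles in rad, forces in N, time in s.
With the tool pointing down it reaches from about 0.15 to 0.775 m from the base axis. Payload 6.1 kg.
Tool frame: the origin (TCP) lies at the centre of the arm's flange, where the gripper is bolted on; the fingertips stand 173 mm ahead of it and the grasp point (between the pads) lies 155 mm ahead of it; x points along the fingers, z is the direction in which the jaws open and shut, and the axes are right-handed (so a half turn about x gives the same grasp; the last joint's range is limited). The gripper opens to 85 mm and grips with 20 to 120 N. Pads are 22 mm wide; open, the fingers measure 114 mm over their backs; the gripper's body (76 mm by 85 mm) begins 54 mm behind the grasp point. The pads swing forward as they close: fully open they stand 13 mm farther back than shut.
Start: joints at [-1.335, 0.126, -0.04, 1.405, 0, 1.571], TCP at [0.123, -0.51, 0.405] pointing down, gripper open.
Joint ranges: [-2.72, 2.72], [-0.95, 1.95], [-1.27, 1.35], [-1.78, 2.02], [-1.46, 1.47], [-3.14, 3.14]. Speed limits (rad/s): [2.39, 2.39, 3.01, 3.14, 3.14, 3.14].

### API

Orientations are given as a 3x3 rotation matrix whose columns are the frame's x, y, z axes.
In Python, from rig import bot, viewer, workorder gives the robot as it stands. The module is installed in compiled form; this text tells all that it offers.
- The arm moves only by the shell command python3 -m pendant 'ROWS' [OPENING] [FORCE]. ROWS is text: rows parted by semicolons, each of 4 numbers parted by spaces: the shift along the tool's x, y, z in cm, then the turn about the tool's x in rad. A call has 1 to 20 rows; each row is the pose to reach, as a shift and turn from the pose commanded when the call began, along the tool's axes at that moment; what a row does not reach only later rows make up. A row lasts 1/8 s, in which the tool goes at most 62.5 mm and 10.7 degrees, less where a joint would pass 70% of its speed; a pose out of reach is approached as far as the arm can. A call with a gripper value outside its range is refused whole. OPENING is the finger opening in cm, from 0 to 8.54, set as the call begins (- or left out, the last holds). The fingers move at their own pace and stop on an object; FORCE is the grip in N (left out, the last holds). Time passes only in rows, so rows that repeat a pose let the fingers close. It gives the time, the measured TCP pose, the force and the opening at its end, in the units of the state.
- bot.observe(): the state, without advancing time (a new reading comes with each control period).
- viewer.capture(name): name is "scene" or "top" or "wrist"; returns a dict with "color" (480x640x3 uint8, blue, green, red), "range_z" (480x640 float32, m along the optical axis (not along the pixel's ray), 0 where there is no reading), "mtx" (3x3 intrinsics, pixels), "rvec" (rotation vector, rad) and "tvec" (3), from world to camera coordinates, as OpenCV has them; the wrist camera has in their place "tool_from_camera" (4x4, takes a point from camera to tool coordinates, whose origin is the TCP and whose axes are the tool frame's). Camera axes: x right, y down, z forward; pixel columns grow to the right and rows downward; lengths in m; the calibration is good to about 2 mm. A picture is of the moment at which its call begins: read the wrist's pose just before it.
- workorder.hand_in(): hands the job in, once; it reports no verdict.
Trained networks look in the newest picture that a camera, given by its name, has taken for a name from the list of things; names that differ only in an ending like _2 or _b are one class to them, and where a whole thing is asked for, a point or a joint stands for the part that bears it (a point fixed in the world has none). Each returns a list of dicts, best first, with "conf" (0 to 1); they miss things now and then, are a little off and sometimes report something else, mostly with a low value. They report only what shows in the picture. A call takes as long as a camera call. They do not tell look-alikes from the thing itself.
- viewer.boxes_of(camera, thing): "bbox" ([left, top, right, bottom] in pixels, round what is visible of it).
- viewer.trace(camera, thing): "pixels" (480x640 bool, what is visible of it) and "bbox" ([left, top, right, bottom] in pixels, round what is visible of it).
The state is a dict: "time_s": time; "qpos": joint angles; "joint_vel": joint speeds; "effort": joint torques, N m; "position": TCP position; "tcp_rot": TCP orientation; "force": force on the tool from outside, world axes, zero at the start; "torque": the same for the moment, N m; "finger_gap": finger opening in m.
Only numpy, scipy, OpenCV 4.12 (cv2) and the standard library are available. Lean on these libraries where they do the work, as an engineer would, in place of code of your own. Each camera call takes 0.05 s, during which the arm holds its last target.

## Working session

There is one attempt and no reset: what is moved stays moved. The work goes in short steps, Python scripts to look and compute and a shell command to move; the robot and the scene stay as the last step left them, time stands still between calls to the robot, and variables do not carry over. Pictures are saved under pics/ and viewed, and the job is handed in when it is done.

```bash
mkdir -p pics; ls
python3 - <<'E'
from rig import bot, viewer
import cv2, numpy as np
s=bot.observe(); print(s)
for n in("scene","top","wrist"):
    c=viewer.capture(n); cv2.imwrite(f"pics/{n}0.png",c["color"]); np.savez(f"/tmp/{n}0.npz",**c)
    print(n,[ (k,v) for k,v in c.items() if k not in("color","range_z")])
E
```

```text
pics
{'time_s': 0.0, 'qpos': array([-1.33499234e+00,  1.26387361e-01, -4.06136592e-02,  1.40541791e+00,
       -9.69165123e-06,  1.57077775e+00]), 'joint_vel': array([-0.00144886, -0.00192488, -0.00041347,  0.00050631,  0.00031038,
       -0.00164633]), 'effort': array([-2.18487425e-03, -4.35918760e+01,  3.52917588e+01,  1.74357346e-02,
       -1.68946931e-04, -6.21802855e-06]), 'position': array([ 0.12261996, -0.51033905,  0.40392181]), 'tcp_rot': array([[-3.88504521e-04,  9.72322480e-01,  2.33642556e-01],
       [ 1.57543940e-03,  2.33642878e-01, -9.72321204e-01],
       [-9.99998684e-01, -9.66149751e-06, -1.62260645e-03]]), 'force': array([-0.25520277,  0.32580958, -0.15036384]), 'torque': array([ 0.03111641, -0.0355547 ,  0.034537  ]), 'finger_gap': 0.0855279611824691}
scene [('mtx', array([[505.67346076,   0.        , 318.88557   ],
       [  0.        , 505.67346076, 245.43263031],
       [  0.        ,   0.        ,   1.        ]])), ('rvec', array([ 0.83825264, -2.66507738,  0.94044114])), ('tvec', array([0.4407256 , 0.27203807, 1.0930806 ]))]
top [('mtx', array([[573.38327728,   0.        , 322.29787438],
       [  0.        , 573.38327728, 248.52961921],
       [  0.        ,   0.        ,   1.        ]])), ('rvec', array([ 2.16708459, -2.14524759,  0.1512135 ])), ('tvec', array([0.01440772, 0.56068798, 1.15990455]))]
wrist [('mtx', array([[411.06635287,   0.        , 319.67940774],
       [  0.        , 411.06635287, 235.64372018],
       [  0.        ,   0.        ,   1.        ]])), ('tool_from_camera', array([[ 2.00183355e-04, -2.81911139e-01,  9.59440498e-01,
         3.06555395e-02],
       [-8.30555473e-04, -9.59440233e-01, -2.81910888e-01,
         7.02788092e-02],
       [ 9.99999635e-01, -7.40434690e-04, -4.26206804e-04,
         2.44390062e-05],
       [ 0.00000000e+00,  0.00000000e+00,  0.00000000e+00,
         1.00000000e+00]]))]
```

View pics/top0.png

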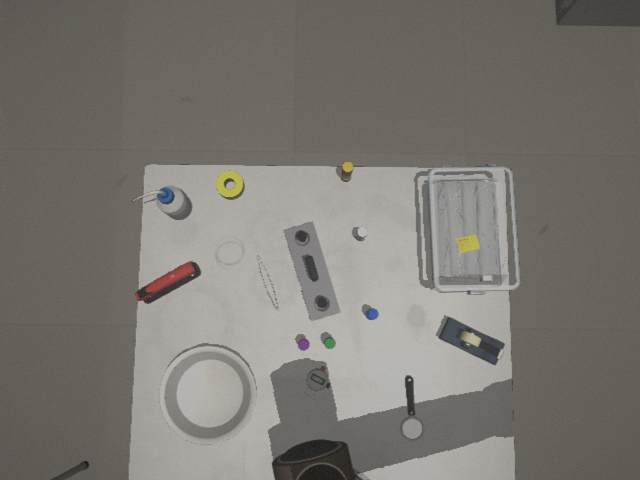

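View pics/scene0.png

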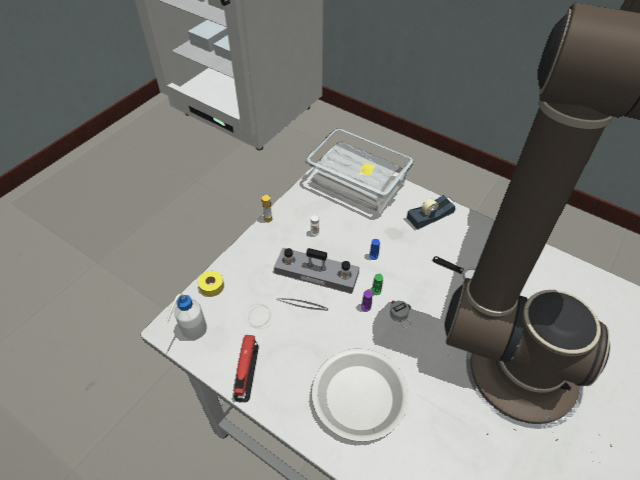

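View pics/wrist0.png

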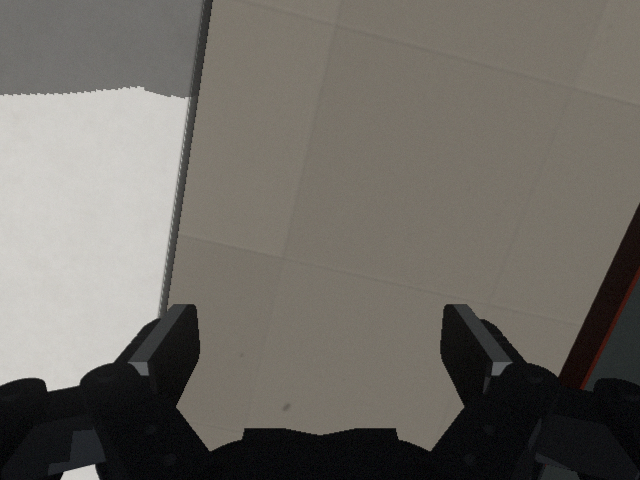

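The top view shows the carrier at about (311,270). The near vial (321,302) and far vial (302,237) stand in it. The white-cap spare is at (361,233) by the far end, so carrier +x points toward the robot. The forceps are at (268,283), and the blue, green and purple look-alikes are at (372,314), (329,343) and (303,344). Next I'll measure positions from depth.

```bash
cat > h.py <<'E'
import numpy as np, cv2
def cloud(c,Twc=None):
    z=c["range_z"]; K=c["mtx"]; v,u=np.mgrid[0:480,0:640]
    P=np.stack([(u-K[0,2])/K[0,0]*z,(v-K[1,2])/K[1,1]*z,z],-1)
    if Twc is None:
        R=cv2.Rodrigues(np.array(c["rvec"]))[0]; t=np.array(c["tvec"]).ravel()
        W=(P-t)@R
    else: W=P@Twc[:3,:3].T+Twc[:3,3]
    W[z==0]=np.nan
    return W
def toolT(s):
    T=np.eye(4);T[:3,:3]=s["tcp_rot"];T[:3,3]=s["position"];return T
E
python3 - <<'E'
from h import *
for n in("top","scene"):
    c=dict(np.load(f"/tmp/{n}0.npz")); W=cloud(c)
    reg=(W[...,0]>0.2)&(W[...,0]<0.75)&(abs(W[...,1])<0.4)
    zz=W[...,2][reg]; print(n,"table z",np.nanmedian(zz))
    m=reg&(W[...,2]>0.019)&(W[...,2]<0.032)
    nb,lab,st,ce=cv2.connectedComponentsWithStats(m.astype(np.uint8))
    for i in range(1,nb):
        if st[i,4]>60:
            p=W[lab==i][:,:2].astype(np.float32)
            print(i,st[i],cv2.minAreaRect(p*1000),np.median(W[lab==i][:,2]))
    m=reg&(W[...,2]>0.04)&(W[...,2]<0.1)
    nb,lab,st,ce=cv2.connectedComponentsWithStats(m.astype(np.uint8))
    for i in range(1,nb):
        if st[i,4]>15:
            p=W[lab==i]; print(' hi',st[i],p.mean(0).round(4),p[:,2].max().round(4), 'top',p[p[:,2]>p[:,2].max()-.004].mean(0).round(4))
E
```

```text
top table z 0.0008196668732330268
1 [216 171  28  27 504] ((699.7539672851562, 219.93807983398438), (58.8436279296875, 57.1236572265625), 29.016490936279297) 0.025562118894488502
7 [ 284  222   57   99 2384] ((516.0559692382812, 41.65003204345703), (200.35890197753906, 64.77349090576172), 17.57073974609375) 0.02583995159814053
15 [439 280  65   5 132] ((492.8233337402344, -292.3797607421875), (7.387797832489014, 136.5263671875), 2.5331599712371826) 0.027029113767722643
19 [440 317  28  30 325] ((391.3741455078125, -253.9829559326172), (43.953125, 48.422828674316406), 64.04582214355469) 0.026195318030759546
28 [476 334  29  31 420] ((355.6778259277344, -330.03289794921875), (48.95105743408203, 49.62162780761719), 67.50439453125) 0.026126860280556986
41 [ 159  346   98   80 1673] ((278.78802490234375, 251.34054565429688), (157.25790405273438, 198.48907470703125), 0.017198629677295685) 0.02531154276094605
53 [307 369  21  22 357] ((291.6786804199219, 28.269397735595703), (41.088260650634766, 42.773780822753906), 89.78460693359375) 0.026936700806526447
 hi [342 161  12  16 145] [ 0.7218 
[... 2530 characters left out ...]
 top [ 0.5919 -0.0586  0.0629]
 hi [370 239  10  12  96] [ 0.4251 -0.0784  0.0542] 0.0641 top [ 0.4255 -0.0804  0.0615]
 hi [284 248   9  12  91] [0.582  0.0667 0.0549] 0.0649 top [0.5824 0.0654 0.0623]
 hi [306 248  21  18 207] [0.514  0.0458 0.0773] 0.0904 top [0.5142 0.0453 0.0876]
 hi [340 261  10  14 113] [0.4452 0.0249 0.0589] 0.0717 top [0.446  0.0229 0.0691]
 hi [373 274  10  13  99] [0.365  0.0081 0.0546] 0.0632 top [0.3661 0.006  0.0608]
 hi [362 290  10  14 107] [0.3618 0.0622 0.0551] 0.0659 top [0.3642 0.0612 0.0633]
 hi [174 299  30  34 577] [0.6376 0.3406 0.0766] 0.0999 top [0.6442 0.3384 0.0978]
 hi [234 335  21  60 698] [0.4852 0.3462 0.053 ] 0.0617 top [0.4822 0.3524 0.0588]
```

```bash
python3 -m pendant '0 2 -2 -0.02; 0 6 -6 -0.04; 0 10 -10 -0.066; 0 14 -14 -0.066; 0 18 -18 -0.066; 0 22 -22 -0.066; 0 26 -26 -0.066; 0 30 -30 -0.066; 0 34 -34 -0.066; 0 38 -38 -0.066; 0 42 -42 -0.066; 0 43.8 -44.2 -0.066; 0 43.8 -44.2 -0.066; 0 43.8 -44.2 -0.066; 0 43.8 -44.2 -0.066' 4.5 20
python3 - <<'E'
from h import *
from rig import bot,viewer
s=bot.observe(); c=viewer.capture("wrist"); cv2.imwrite("pics/w1.png",c["color"])
import pickle; pickle.dump((s,c),open("/tmp/w1.pkl","wb"))
print(s["time_s"],s["qpos"],s["position"],s["tcp_rot"],s["finger_gap"],s["force"])
E
```

```text
time_s: 2.02
position: [0.4448, 0.0207, 0.4048]
tcp_rot: [[0.0, 0.955, 0.296], [-0.0, 0.296, -0.955], [-1.0, -0.0, 0.0]]
force: [0.3, 0.3, 0.1]
finger_gap: 0.0448
2.025 [ 4.66285270e-02 -2.46290084e-02 -1.98605293e-01  1.39678117e+00
 -1.72106062e-04  2.88796092e+00] [0.44483262 0.0207359  0.40479851] [[ 4.68546352e-05  9.55259547e-01  2.95768822e-01]
 [-1.70106981e-04  2.95768825e-01 -9.55259532e-01]
 [-9.99999984e-01 -5.55400441e-06  1.76354458e-04]] 0.04484062140227333 [0.32798334 0.3157461  0.08389481]
```

View pics/w1.png

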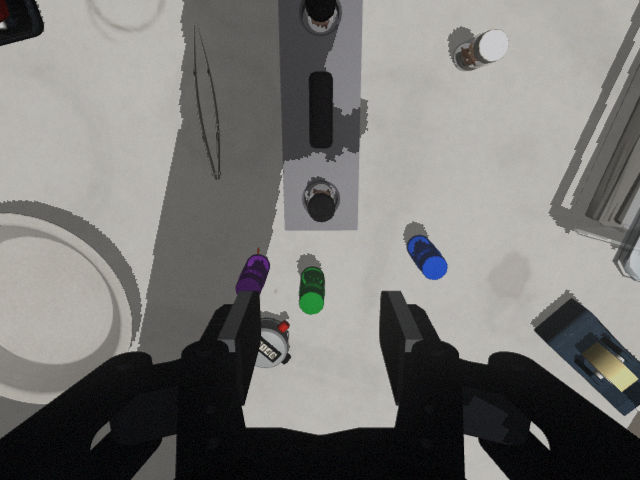

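The carrier runs up the image centre. The tall vial's cap is at (321,207), the bar at (321,110), and the short cap at (320,10), cut by the border. The look-alikes are clear below and to the right. Next I'll measure this with wrist depth.

```bash
cat >> h.py <<'E'
def analyse(s,c,prt=True):
    W=cloud(c,toolT(s)@c["tool_from_camera"])
    R=s["tcp_rot"]; 
    # express in tool-aligned lateral coordinates relative to TCP: y,z of tool
    L=(W-s["position"])@R
    return W,L
def comp(W,L,lo,hi,reg,minpx=60):
    m=(reg&(W[...,2]>lo)&(W[...,2]<hi)).astype(np.uint8)
    nb,lab,st,ce=cv2.connectedComponentsWithStats(m)
    return [(st[i],lab==i) for i in range(1,nb) if st[i,4]>minpx]
E
python3 - <<'E'
from h import *
import pickle
s,c=pickle.load(open("/tmp/w1.pkl","rb")); W,L=analyse(s,c)
u=np.mgrid[0:480,0:640]; reg=(u[0]<290)
print("table",np.nanmedian(W[...,2][reg&(abs(W[...,2])<.01)]))
for st,m in comp(W,L,.019,.032,reg,300):
    r=cv2.minAreaRect(W[m][:,:2].astype(np.float32)*1000); print(st,r,np.median(W[m][:,2]))
    if st[4]>8000:
        p=L[m]; 
        print("carrier tool y range",np.percentile(p[:,1],[.2,99.8]),"z",np.percentile(p[:,2],[.5,99.5]))
        # edges per row of y
        for y in np.arange(-.02,.09,.02):
            q=p[abs(p[:,1]-y)<.004]; print(y.round(3),np.percentile(q[:,2],[1,99]).round(4))
for st,m in comp(W,L,.04,.1,reg,100):
    p=W[m]; zt=np.percentile(p[:,2],97); t=m&(W[...,2]>zt-.003); 
    print(st,"top z",zt.round(4),cv2.minAreaRect(W[t][:,:2].astype(np.float32)*1000),"tool",L[t].mean(0).round(4), cv2.minEnclosingCircle(W[t][:,:2].astype(np.float32)*1000))
E
```

```text
table 0.0001604157848157095
[  0   0  25  34 493] ((508.9989318847656, 288.31646728515625), (13.252351760864258, 27.814979553222656), 72.12887573242188) 0.026163366414974354
[  278     0    85   231 14237] ((505.5533447265625, 39.102745056152344), (181.05409240722656, 64.26233673095703), 17.42007064819336) 0.026091670019201596
carrier tool y range [-0.02621205  0.15357852] z [-0.03145486  0.0320454 ]
-0.02 [-0.0307  0.0324]
0.0 [-0.0309  0.0319]
0.02 [-0.0311  0.0322]
0.04 [-0.031   0.0317]
0.06 [-0.031  0.032]
0.08 [-0.0312  0.0316]
[ 591  115   49  112 2069] ((543.0834350585938, -217.84068298339844), (94.47647857666016, 22.158588409423828), 9.27538013458252) 0.025083211295953145
[   0  213  124   77 1808] ((336.3027038574219, 224.6151580810547), (120.81761169433594, 34.16872024536133), 75.0666732788086) 0.02594321936627267
[305   0  31  26 691] top z 0.0614 ((578.6302490234375, 61.96321487426758), (11.272083282470703, 20.57029151916504), 17.341978073120117) tool [3.447e-01 1.408e-01 1.000e-04] ((582.0455932617188, 63.04448699951172), 10.375486373901367)
[ 468   29   41   37 1129] t
[... 889 characters left out ...]
00952148438)
[415 247  33  33 764] top z 0.0614 ((425.4392395019531, -82.85334777832031), (21.030004501342773, 20.34140968322754), 76.05238342285156) tool [ 0.3447 -0.0486  0.0928] ((425.5970764160156, -82.73421478271484), 10.680611610412598)
[235 268  30  22 516] top z 0.0612 ((366.9942321777344, 59.623409271240234), (11.119009017944336, 20.94610023498535), 19.142343521118164) tool [ 0.3447 -0.0635 -0.0597] ((363.040771484375, 58.24942398071289), 10.476462364196777)
[299 281  25   9 155] top z 0.0545 ((374.95611572265625, 7.483675003051758), (1.9196890592575073, 11.05860710144043), 18.422788619995117) tool [ 0.3514 -0.0705 -0.0078] ((374.0455017089844, 7.18034553527832), 5.5294036865234375)
```

```bash
python3 -m pendant '2 0.2 0.1 0; 6 0.2 0.1 0; 10 0.2 0.1 0; 14 0.2 0.1 0; 17 0.2 0.1 0; 19 0.2 0.1 0; 20 0.2 0.1 0; 20 0.2 0.1 0; 20 0.2 0.1 0' 4.5 20
python3 - <<'E'
from h import *
from rig import bot,viewer
s=bot.observe(); c=viewer.capture("wrist"); cv2.imwrite("pics/w2.png",c["color"])
print(s["time_s"],s["position"],s["finger_gap"],s["force"])
E
```

```text
time_s: 3.2
position: [0.4479, 0.0211, 0.2056]
tcp_rot: [[0.002, 0.955, 0.297], [0.0, 0.297, -0.955], [-1.0, 0.001, 0.0]]
force: [1.5, -0.1, 0.2]
finger_gap: 0.0447
3.2 [0.44789104 0.02109301 0.20563783] 0.04467764376609176 [ 1.45177377 -0.12377551  0.24240201]
```

View pics/w2.png

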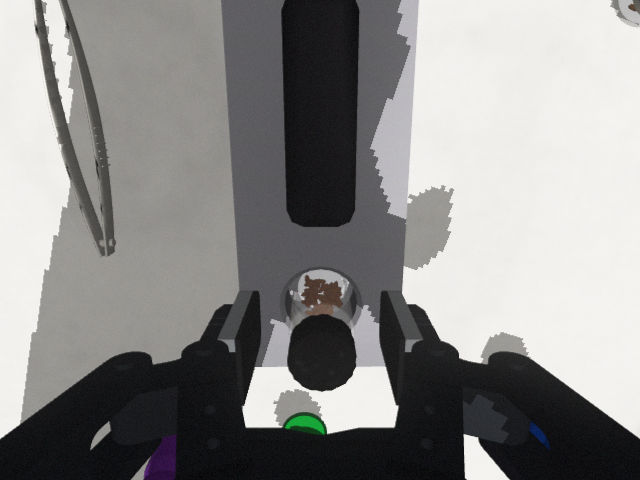

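The tall cap (322,352) is centred between the pads (about 250 and 390), and the fingertips clear the carrier top. I'll close now.

```bash
python3 -m pendant '0 0 0 0; 0 0 0 0; 0 0 0 0; 0 0 0 0; 0 0 0 0' 1.5 20
python3 - <<'E'
from h import *
from rig import bot,viewer
s=bot.observe(); c=viewer.capture("wrist"); cv2.imwrite("pics/w3.png",c["color"])
print(s["time_s"],s["position"],s["finger_gap"],s["force"])
W,L=analyse(s,c)
reg=np.zeros((480,640),bool); reg[0:250,150:500]=1
for st,m in comp(W,L,.07,.1,reg,300):
    t=m&(W[...,2]>.082); print("bar",st,cv2.minAreaRect(W[t][:,:2].astype(np.float32)*1000),L[t].mean(0))
for st,m in comp(W,L,.02,.03,reg,2000):
    p=L[m]
    for y in(.02,.04,.06,.08):
        q=p[abs(p[:,1]-y)<.003]; print(y,np.percentile(q[:,2],[1,99]).round(4))
E
```

```text
time_s: 3.88
position: [0.4478, 0.0213, 0.2053]
tcp_rot: [[0.001, 0.955, 0.297], [0.0, 0.297, -0.955], [-1.0, 0.001, 0.0]]
force: [-0.6, -0.7, 6.7]
finger_gap: 0.0228
3.875 [0.44777396 0.02131444 0.2052553 ] 0.022768769645981558 [-0.64216237 -0.68443869  6.70910055]
bar [  282     0    79   227 16392] ((513.780029296875, 41.59906768798828), (47.01717758178711, 15.776117324829102), 17.351276397705078) [0.12061592 0.07085536 0.00021625]
0.02 [-0.031   0.0314]
0.04 [-0.0314  0.0318]
0.06 [-0.0314  0.0318]
0.08 [-0.0315  0.0319]
```

View pics/w3.png

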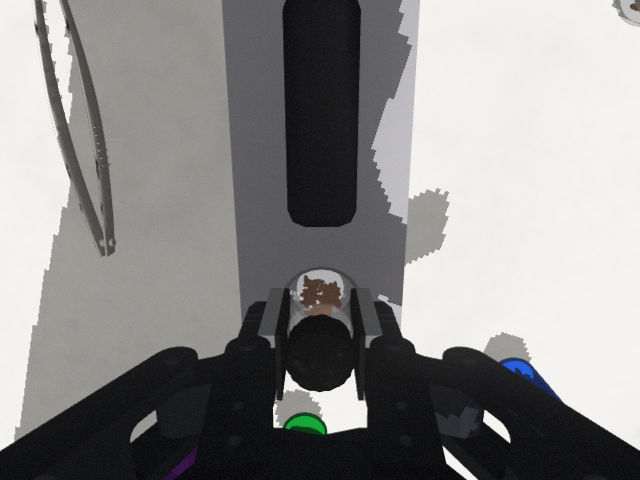

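```bash
python3 -m pendant '-0.5 0 0 0; -1.5 0 0 0; -3 0 0 0; -5 0 0 0; -6 0 0 0; -6 0 0 0'
python3 - <<'E'
from h import *
from rig import bot,viewer
s=bot.observe(); c=viewer.capture("wrist"); cv2.imwrite("pics/w4.png",c["color"])
c2=viewer.capture("scene"); cv2.imwrite("pics/s4.png",cv2.resize(c2["color"][180:340,220:440],None,fx=3,fy=3))
print(s["time_s"],s["position"],s["finger_gap"],s["force"])
E
```

```text
time_s: 4.68
position: [0.4478, 0.0213, 0.2657]
tcp_rot: [[0.002, 0.955, 0.297], [0.0, 0.297, -0.955], [-1.0, 0.002, 0.001]]
force: [-0.1, 0.2, -0.2]
finger_gap: 0.0231
4.675 [0.4478242  0.02128639 0.26568569] 0.02305229666293065 [-0.08930618  0.1506846  -0.21591479]
```

View pics/w4.png

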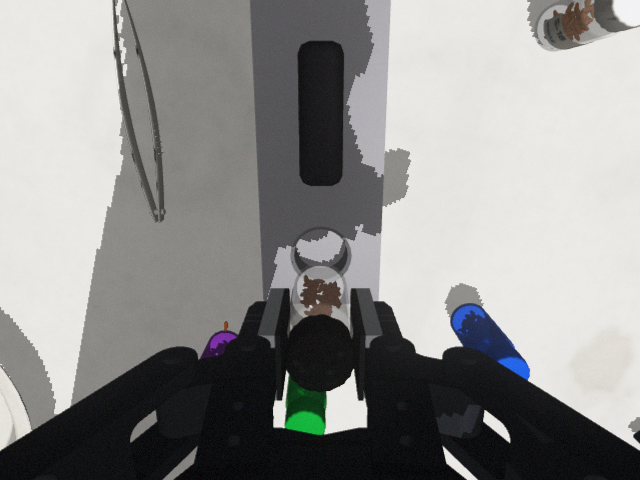

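View pics/s4.png

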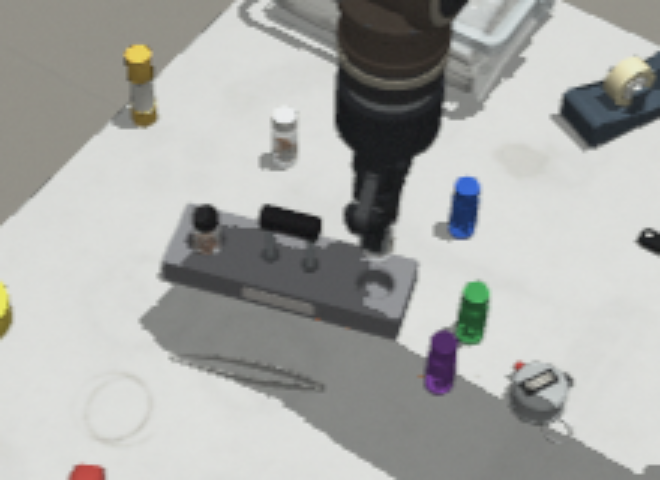

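The tall vial is lifted clear and held upright, and the empty well shows at (321,255). Next I'll set it on the bare table beside the +x half of the +y flank.

```bash
python3 -m pendant '0 0 1.5 0; 0 0.4 4 0; 0 1.6 6.5 0; 0 2.8 8 0; 0 3.2 8.5 0; 1 3.2 8.5 0; 3 3.2 8.5 0; 5 3.2 8.5 0; 6 3.2 8.5 0; 6.3 3.2 8.5 0; 6.55 3.2 8.5 0; 6.55 3.2 8.5 0; 6.55 3.2 8.5 0'
python3 - <<'E'
from h import *
from rig import bot,viewer
s=bot.observe(); c=viewer.capture("wrist"); cv2.imwrite("pics/w5.png",c["color"])
print(s["time_s"],s["position"],s["finger_gap"],s["force"],s["tcp_rot"][:,0])
E
```

```text
time_s: 6.4
position: [0.5035, -0.0504, 0.1997]
tcp_rot: [[0.001, 0.955, 0.297], [-0.0, 0.297, -0.955], [-1.0, 0.001, 0.0]]
force: [0.7, 0.5, -0.4]
finger_gap: 0.0231
6.4 [ 0.50350738 -0.05041376  0.19966234] 0.02305827254219466 [ 0.68535126  0.53107669 -0.37880044] [ 8.19880075e-04 -7.68873477e-05 -9.99999661e-01]
```

View pics/w5.png

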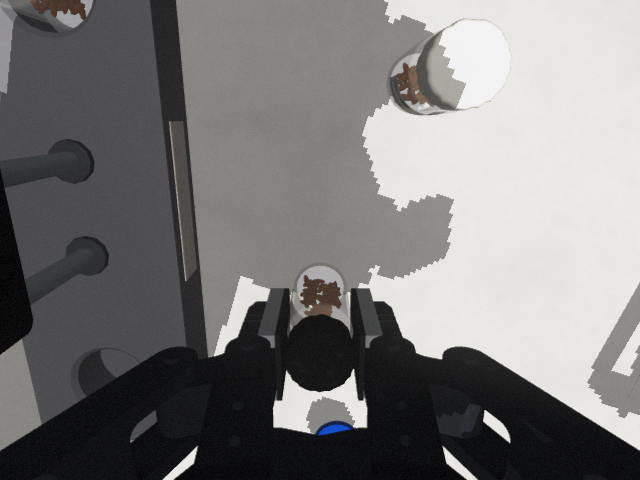

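```bash
python3 -m pendant '0.05 0 0 0; 0.05 0 0 0; 0.05 0 0 0'
```

```text
time_s: 6.82
position: [0.5035, -0.0504, 0.1993]
tcp_rot: [[0.001, 0.955, 0.297], [-0.0, 0.297, -0.955], [-1.0, 0.001, 0.0]]
force: [-1.0, -0.0, 5.7]
finger_gap: 0.023
```

Contact reads 5.7 N, so the foot is on the table. I'll release and go straight up.

```bash
python3 -m pendant '0 0 0 0; 0 0 0 0; 0 0 0 0; 0 0 0 0; -1 0 0 0; -3 0 0 0; -6 0 0 0; -10 0 0 0; -14 0 0 0; -14 0 0 0; -14 0 0 0' 4.5 20
python3 - <<'E'
from h import *
from rig import bot,viewer
s=bot.observe(); c=viewer.capture("wrist"); cv2.imwrite("pics/w6.png",c["color"])
import pickle; pickle.dump((s,c),open("/tmp/w6.pkl","wb"))
print(s["time_s"],s["position"],s["finger_gap"],s["force"])
W,L=analyse(s,c); reg=np.zeros((480,640),bool); reg[:330]=1
for st,m in comp(W,L,.04,.1,reg,100):
    p=W[m]; zt=np.percentile(p[:,2],97); t=m&(W[...,2]>zt-.003); 
    print(st,"top z",zt.round(4),np.round(cv2.minEnclosingCircle(W[t][:,:2].astype(np.float32)*1000)[0],1),"tool",L[t].mean(0).round(4))
E
```

```text
time_s: 8.2
position: [0.5032, -0.0503, 0.3388]
tcp_rot: [[0.0, 0.955, 0.297], [-0.0, 0.297, -0.955], [-1.0, 0.0, 0.0]]
force: [-0.4, -0.6, -0.7]
finger_gap: 0.045
8.2 [ 0.50317866 -0.05034564  0.33876958] 0.044996997524668944 [-0.41084479 -0.58516807 -0.73640048]
[ 148   19   50   48 1742] top z 0.0614 [583.5  63.2] tool [ 0.2786  0.1103 -0.0844]
[ 361   73   42   41 1314] top z 0.0614 [593.  -60.8] tool [0.2787 0.0827 0.0365]
[  536   115   104   215 10645] top z 0.0965 [ 546.2 -197. ] tool [ 0.2433 -0.0065  0.1562]
[ 148  128   50   91 3255] top z 0.0862 [515.3  41.7] tool [ 0.2539  0.0395 -0.0841]
[ 303  209   34   41 1111] top z 0.0613 [502.2 -50.8] tool [ 0.2786 -0.001  -0.    ]
[317 321  29   9 192] top z 0.0505 [434.4 -79.9] tool [ 0.2892 -0.0738  0.008 ]
```

View pics/w6.png

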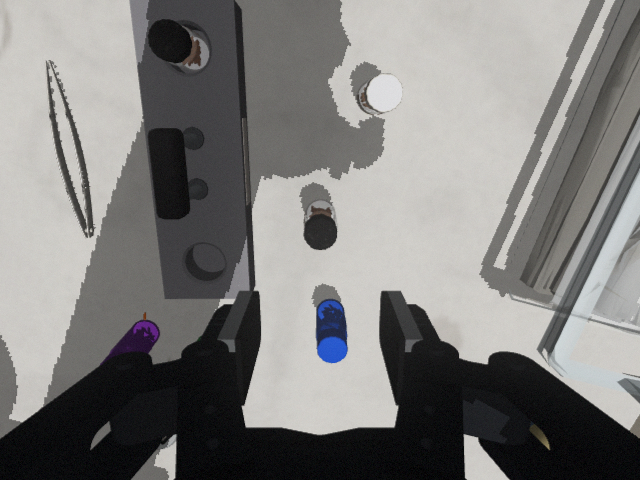

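The tall vial stands at (321,232), the spare (380,93) is untouched, and the empty well_a is at (206,260). Next is the short vial at (170,41), offset +11.05 / -8.44 cm in tool y/z.

```bash
python3 -m pendant '0 2 -2 0; 0 6 -5 0; 0 10 -8 0; 0 11 -8.4 0; 2 11 -8.4 0; 6 11 -8.4 0; 10 11 -8.4 0; 12 11 -8.4 0; 13 11 -8.4 0; 13.4 11 -8.4 0; 13.4 11 -8.4 0; 13.4 11 -8.4 0' 4.5 20
python3 - <<'E'
from h import *
from rig import bot,viewer
s=bot.observe(); c=viewer.capture("wrist"); cv2.imwrite("pics/w7.png",c["color"])
print(s["time_s"],s["qpos"],s["position"],s["finger_gap"],s["force"])
W,L=analyse(s,c); reg=np.zeros((480,640),bool); reg[:400,270:370]=1
for st,m in comp(W,L,.053,.1,reg,100):
    print(st,L[m].mean(0).round(4),cv2.minEnclosingCircle(L[m][:,1:].astype(np.float32)*1000))
E
```

```text
time_s: 9.75
position: [0.5837, 0.0625, 0.2057]
tcp_rot: [[0.002, 0.955, 0.297], [0.0, 0.297, -0.955], [-1.0, 0.001, 0.0]]
force: [-0.6, -0.0, -0.6]
finger_gap: 0.0448
9.75 [ 1.06669476e-01  3.10752841e-01 -2.52212781e-01  1.00629900e+00
 -4.27177049e-05  2.94647894e+00] [0.58371786 0.06249687 0.20565713] 0.044829552762629676 [-0.58551367 -0.00923096 -0.61879038]
[ 284  307   67   68 3568] [ 0.1461  0.0016 -0.001 ] ((-0.007090326864272356, -1.2104915380477905), 11.087081909179688)
```

View pics/w7.png

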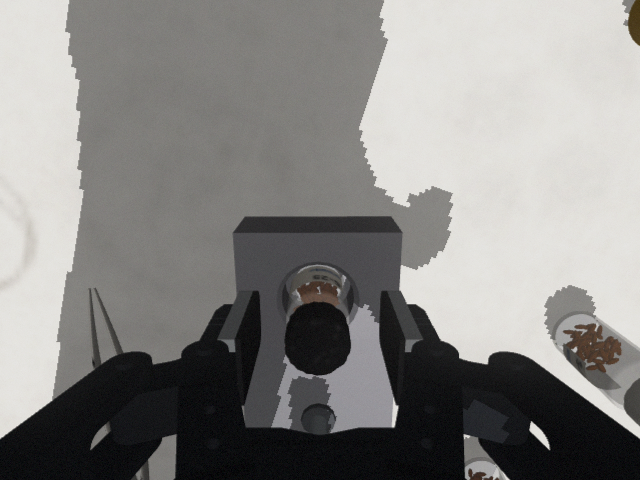

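```bash
python3 -m pendant '0 0 -0.1 0; 0 0 -0.1 0' 4.5 20; python3 -m pendant '0 0 0 0; 0 0 0 0; 0 0 0 0; 0 0 0 0; 0 0 0 0' 1.5 20
python3 - <<'E'
from h import *
from rig import bot,viewer
s=bot.observe(); c=viewer.capture("wrist"); cv2.imwrite("pics/w8.png",c["color"])
c=viewer.capture("top"); cv2.imwrite("pics/t8.png",c["color"][200:400,230:430].repeat(3,0).repeat(3,1))
print(s["time_s"],s["position"],s["finger_gap"],s["force"])
E
python3 -m pendant '-0.5 0 0 0; -1.5 0 0 0; -3 0 0 0; -5 0 0 0; -8 0 0 0; -11 0 0 0; -12 0 0 0; -12 0 0 0'
```

```text
time_s: 10.05
position: [0.5831, 0.0636, 0.205]
tcp_rot: [[0.0, 0.955, 0.297], [0.0, 0.297, -0.955], [-1.0, 0.0, 0.0]]
force: [-0.3, -0.2, 0.3]
finger_gap: 0.0449
time_s: 10.68
position: [0.5831, 0.0635, 0.2048]
tcp_rot: [[0.0, 0.955, 0.297], [0.0, 0.297, -0.955], [-1.0, 0.0, -0.0]]
force: [-0.7, 0.1, 1.8]
finger_gap: 0.0225
10.675 [0.58307878 0.06349493 0.20480053] 0.02249427473908983 [-0.65427446  0.10010453  1.78757238]
time_s: 11.78
position: [0.5832, 0.0635, 0.3254]
tcp_rot: [[0.002, 0.955, 0.297], [0.0, 0.297, -0.955], [-1.0, 0.002, 0.0]]
force: [0.5, 0.2, 0.5]
finger_gap: 0.0231
```

View pics/w8.png

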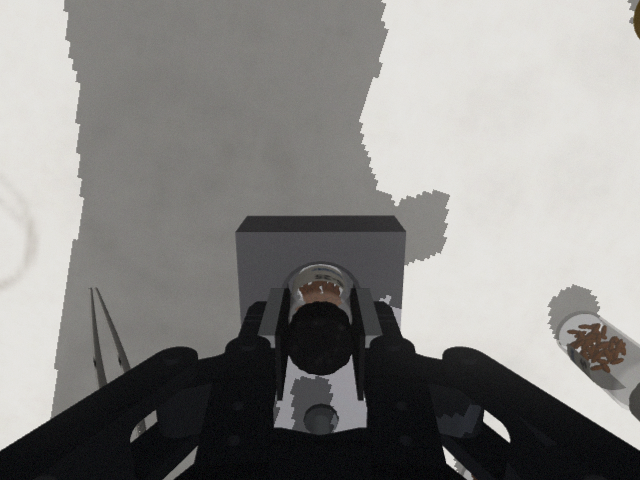

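Gripped at a 23.1 mm gap and lifted. I'll locate the empty well_a mouth from the earlier clear picture (w6).

```bash
cat >> h.py <<'E'
def wells(s,c,reg):
    """circle-fit holes in carrier top plane; world mm"""
    W,L=analyse(s,c); K=c["mtx"]; T=toolT(s)@c["tool_from_camera"]
    m=(reg&(W[...,2]>.0225)&(W[...,2]<.0305)).astype(np.uint8)
    nb,lab,st,_=cv2.connectedComponentsWithStats(m); i=1+np.argmax(st[1:,4]); m=(lab==i).astype(np.uint8)
    cs,h=cv2.findContours(m,cv2.RETR_CCOMP,cv2.CHAIN_APPROX_NONE)
    out=[]
    for k,cc in enumerate(cs):
        if h[0][k][3]<0 or len(cc)<30: continue
        uv=cc[:,0,:].astype(float)
        # intersect rays with plane z=.026
        d=np.c_[(uv[:,0]-K[0,2])/K[0,0],(uv[:,1]-K[1,2])/K[1,1],np.ones(len(uv))]@T[:3,:3].T
        P=T[:3,3]+d*((.026-T[2,3])/d[:,2])[:,None]
        (cx,cy),(a,b),_=cv2.fitEllipse(P[:,:2].astype(np.float32)*1000)
        t=(np.array([cx/1000,cy/1000,.026])-s["position"])@s["tcp_rot"]
        out.append((len(cc),uv.mean(0).round(),np.round([cx,cy,a,b],2),"tool yz",t[1:].round(4)))
    rect=None
    return out
E
python3 - <<'E'
from h import *
import pickle
s,c=pickle.load(open("/tmp/w6.pkl","rb"))
reg=np.zeros((480,640),bool); reg[:300,:300]=1
for o in wells(s,c,reg): print(o)
E
```

```text
(112, array([204., 262.]), array([447.42,  20.12,  28.7 ,  29.04]), 'tool yz', array([-0.0324, -0.0839]))
(270, array([173., 171.]), array([504.34,  56.27,  33.55,  70.5 ]), 'tool yz', array([ 0.0327, -0.1015]))
(167, array([179.,  44.]), array([584.11,  67.59,  28.65,  41.  ]), 'tool yz', array([ 0.1122, -0.0886]))
```

```bash
python3 -m pendant '0 -1.5 0 0; 0 -4.5 0 0; 0 -8 0.1 0; 0 -11.5 0.1 0; 0 -13.7 0.1 0; 0 -14.2 0.1 0; 2 -14.2 0.1 0; 4.5 -14.2 0.1 0; 6 -14.2 0.1 0; 6 -14.2 0.1 0; 6 -14.2 0.1 0'
python3 - <<'E'
from h import *
from rig import bot,viewer
s=bot.observe(); c=viewer.capture("wrist"); cv2.imwrite("pics/w9.png",c["color"])
print(s["time_s"],s["position"],s["finger_gap"],s["force"])
reg=np.zeros((480,640),bool); reg[:420,230:420]=1
for o in wells(s,c,reg): print(o)
W,L=analyse(s,c); reg[:]=0; reg[:400,270:370]=1
for st,m in comp(W,L,.11,.14,reg,100):
    print(st,L[m].mean(0).round(4),cv2.minEnclosingCircle(L[m][:,1:].astype(np.float32)*1000))
reg[:]=1;reg[280:]=0
for st,m in comp(W,L,.022,.031,reg,3000):
    for y in (.02,.04,.06,.08):
        q=L[m];q=q[abs(q[:,1]-y)<.003]; print(y,np.percentile(q[:,2],[1,99]).round(4))
for st,m in comp(W,L,.083,.09,reg,500):
    print("bar",L[m].mean(0).round(4),cv2.minAreaRect(L[m][:,1:].astype(np.float32)*1000))
E
```

```text
time_s: 13.15
position: [0.4481, 0.0204, 0.2652]
tcp_rot: [[0.001, 0.955, 0.297], [0.0, 0.297, -0.955], [-1.0, 0.001, 0.0]]
force: [-0.8, 0.3, 0.5]
finger_gap: 0.0228
13.15 [0.44813366 0.02036885 0.2652189 ] 0.022846363286935442 [-0.80824045  0.26064151  0.49023982]
(354, array([318., 112.]), array([514.92,  42.22,  24.58,  83.24]), 'tool yz', array([ 0.0701, -0.001 ]))
[ 270  301  100   99 6762] [ 0.1433  0.0026 -0.0002] ((0.6851867437362671, -0.27330246567726135), 18.667442321777344)
0.02 [-0.0321  0.0307]
0.04 [-0.0323  0.0308]
0.06 [-0.0324  0.0308]
0.08 [-0.0324  0.0307]
bar [ 0.1805  0.0711 -0.0008] ((70.10530090332031, -0.7634811401367188), (15.009818077087402, 48.76019287109375), 89.36186981201172)
```

View pics/w9.png

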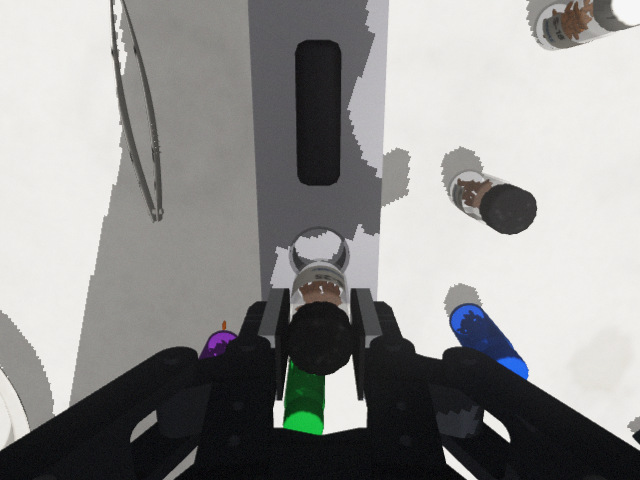

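Run:
```python
from h import *
from rig import bot,viewer
s=bot.observe(); c=viewer.capture("wrist")
W,L=analyse(s,c); m=np.zeros((480,640),bool); m[290:390,288:354]=1
zz=W[...,2][m]; print(np.nanpercentile(zz,[50,80,90,97]))
t=m&(W[...,2]>np.nanpercentile(zz,60)-.0015)&(W[...,2]<np.nanpercentile(zz,60)+.0015)
print(t.sum(),L[t].mean(0),cv2.minEnclosingCircle(L[t][:,1:].astype(np.float32)*1000), np.percentile(L[t][:,1],[1,99]),np.percentile(L[t][:,2],[1,99]))
# image fit of well ring: gradient edges crop
cv2.imwrite("pics/w9z.png",cv2.resize(c["color"][200:400,240:400],None,fx=3,fy=3,interpolation=cv2.INTER_CUBIC))
K=c["mtx"];T=toolT(s)@c["tool_from_camera"]; Ti=np.linalg.inv(T)
for dy,dz in((-.0008,-.0006),(0,0)):
    w=np.append(s["position"]+s["tcp_rot"][:,1]*dy+s["tcp_rot"][:,2]*dz,1); w[2]=.026
    p=Ti@w; print("pred well centre px",K[0,0]*p[0]/p[2]+K[0,2],K[1,1]*p[1]/p[2]+K[1,2], "px/mm",K[0,0]/p[2]/1000)
```

```text
[0.11755875 0.12102398 0.12135895 0.12179155]
2978 [ 1.44683840e-01  1.26046863e-03 -1.10665581e-04] ((0.3986566960811615, -0.36594608426094055), 11.026750564575195) [-0.00925828  0.01063175] [-0.00976919  0.00967716]
pred well centre px 318.7349774284477 253.56424449043752 px/mm 1.864345748654345
pred well centre px 319.85252223359515 252.14863521187968 px/mm 1.8662472692405923
```

View pics/w9z.png

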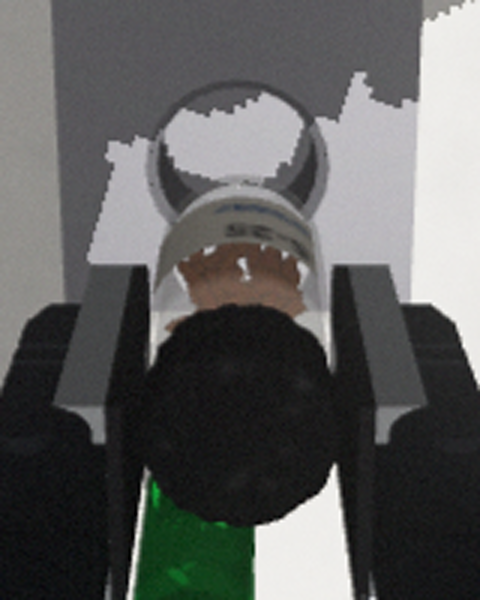

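```bash
python3 -m pendant '0 -0.16 -0.05 0; 1.5 -0.16 -0.05 0; 3 -0.16 -0.05 0; 3.5 -0.16 -0.05 0; 3.5 -0.16 -0.05 0; 3.5 -0.16 -0.05 0'
python3 - <<'E'
from h import *
from rig import bot,viewer
s=bot.observe(); c=viewer.capture("wrist")
print(s["time_s"],s["position"],s["finger_gap"],s["force"])
cv2.imwrite("pics/w10.png",cv2.resize(c["color"][200:400,240:400],None,fx=3,fy=3,interpolation=cv2.INTER_CUBIC))
K=c["mtx"];T=toolT(s)@c["tool_from_camera"]; Ti=np.linalg.inv(T)
im=c["color"].copy()
def circ(im,dy,dz,z,r,col):
    a=np.linspace(0,2*np.pi,80); pts=[]
    for t in a:
        w=s["position"]+s["tcp_rot"][:,1]*(dy+r*np.cos(t))+s["tcp_rot"][:,2]*(dz+r*np.sin(t)); w[2]=z
        p=Ti@np.append(w,1); pts.append([K[0,0]*p[0]/p[2]+K[0,2],K[1,1]*p[1]/p[2]+K[1,2]])
    cv2.polylines(im,[((np.array(pts)-[240,180]+.5)*4).astype(np.int32)],True,col,1)
im=cv2.resize(c["color"][180:330,240:400],None,fx=4,fy=4,interpolation=cv2.INTER_CUBIC)
circ(im,0,0,.026,.0165,(0,255,0)); circ(im,0,0,.006,.01175,(0,0,255)); circ(im,0,0,.026+.004,.01175,(255,0,0))
cv2.imwrite("pics/w10b.png",im)
E
```

```text
time_s: 14.0
position: [0.4463, 0.0203, 0.2299]
tcp_rot: [[0.0, 0.955, 0.297], [0.0, 0.297, -0.955], [-1.0, 0.0, 0.0]]
force: [0.6, 0.1, -0.4]
finger_gap: 0.0227
14.0 [0.44625203 0.02032874 0.22990575] 0.02267779603420917 [ 0.55398184  0.13495858 -0.38312663]
```

View pics/w10b.png

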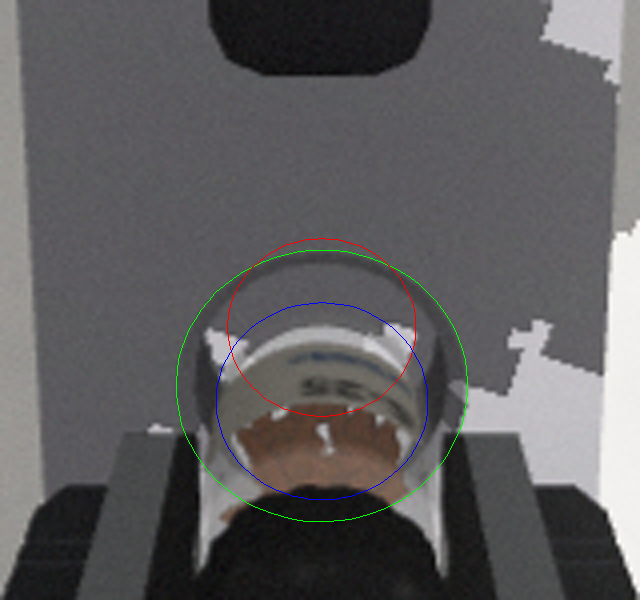

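The green predicted mouth ring matches the real well at (320,385 in the crop), and the vial's foot sits inside it. I'll lower while watching the force.

```bash
python3 -m pendant '0.3 0 0 0; 0.6 0 0 0; 0.9 0 0 0; 1.2 0 0 0; 1.2 0 0 0'
python3 - <<'E'
from h import *
from rig import bot,viewer
s=bot.observe(); c=viewer.capture("wrist")
print(s["position"],s["force"])
cv2.imwrite("pics/w11.png",cv2.resize(c["color"][150:400,200:440],None,fx=2.4,fy=2.4,interpolation=cv2.INTER_CUBIC))
E
```

```text
time_s: 14.68
position: [0.446, 0.0203, 0.2174]
tcp_rot: [[-0.001, 0.955, 0.297], [-0.0, 0.297, -0.955], [-1.0, -0.001, -0.0]]
force: [-0.1, 0.5, -0.1]
finger_gap: 0.0228
[0.44597871 0.02031643 0.21738804] [-0.10506847  0.49771633 -0.06012338]
```

View pics/w11.png

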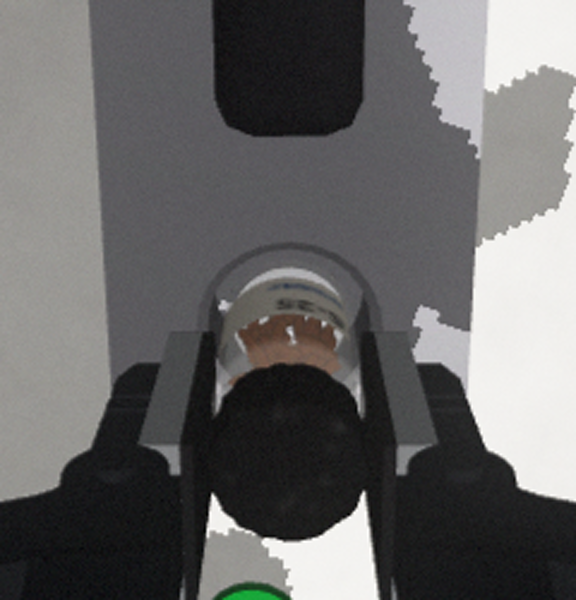

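The foot is inside the mouth with no force. I'll continue to the floor.

```bash
python3 -m pendant '0.3 0 0 0; 0.6 0 0 0; 0.9 0 0 0; 1.1 0 0 0; 1.2 0 0 0; 1.25 0 0 0; 1.25 0 0 0'
```

```text
time_s: 15.6
position: [0.4461, 0.0203, 0.2052]
tcp_rot: [[0.0, 0.955, 0.297], [0.0, 0.297, -0.955], [-1.0, 0.0, 0.0]]
force: [0.2, 0.1, -0.8]
finger_gap: 0.0228
```

```bash
python3 -m pendant '0.04 0 0 0; 0.08 0 0 0; 0.08 0 0 0'
```

```text
time_s: 15.98
position: [0.4462, 0.0203, 0.2047]
tcp_rot: [[0.0, 0.955, 0.297], [0.0, 0.297, -0.955], [-1.0, 0.0, 0.0]]
force: [-1.9, 0.1, 4.4]
finger_gap: 0.0227
```

The force rises to 4.4 N at the expected height (0.2047), so the vial is seated. I'll release and rise.

```bash
python3 -m pendant '0 0 0 0; 0 0 0 0; 0 0 0 0; 0 0 0 0; -1 0 0 0; -3 0 0 0; -6 0 0 0; -10 0 0 0; -14 0 0 0; -14 0 0 0; -14 0 0 0' 4.5 20
python3 - <<'E'
from h import *
from rig import bot,viewer
s=bot.observe(); c=viewer.capture("wrist"); cv2.imwrite("pics/w12.png",c["color"])
print(s["time_s"],s["position"],s["finger_gap"],s["force"])
W,L=analyse(s,c); reg=np.zeros((480,640),bool); reg[:330]=1
for st,m in comp(W,L,.04,.1,reg,100):
    p=W[m]; zt=np.percentile(p[:,2],97); t=m&(W[...,2]>zt-.003); 
    print(st,"top z",zt.round(4),np.round(cv2.minEnclosingCircle(W[t][:,:2].astype(np.float32)*1000)[0],1),"tool",L[t].mean(0).round(4))
for o in wells(s,c,reg): print(o)
E
```

```text
time_s: 17.35
position: [0.4459, 0.0203, 0.3443]
tcp_rot: [[0.0, 0.955, 0.297], [0.0, 0.297, -0.955], [-1.0, 0.0, 0.0]]
force: [-0.1, 0.0, -0.0]
finger_gap: 0.045
17.35 [0.4459443  0.02031878 0.34427967] 0.0450025059728282 [-0.08716561  0.04233556 -0.04744702]
[ 500    9   55   48 1862] top z 0.0613 [592.7 -60.8] tool [0.2842 0.116  0.1207]
[ 305   62   30   96 2784] top z 0.0863 [514.9  41.7] tool [ 2.594e-01  7.280e-02 -2.000e-04]
[ 430  158   44   38 1266] top z 0.0613 [501.6 -50.7] tool [0.2842 0.0324 0.0841]
[ 304  205   33   39 1072] top z 0.0614 [446.7  20.7] tool [ 0.2841  0.001  -0.    ]
[ 433  274   40   41 1162] top z 0.0612 [425.6 -82.3] tool [ 0.2842 -0.0496  0.092 ]
[294 314  31  16 382] top z 0.0584 [373.1   7.2] tool [ 0.2868 -0.072  -0.0087]
(128, array([320., 219.]), array([443.86,  19.76,  28.83,  36.52]), 'tool yz', array([-0.0022, -0.0001]))
(235, array([320., 109.]), array([515.36,  42.12,  22.8 ,  75.27]), 'tool yz', array([ 0.0727, -0.0002]))
```

View pics/w12.png

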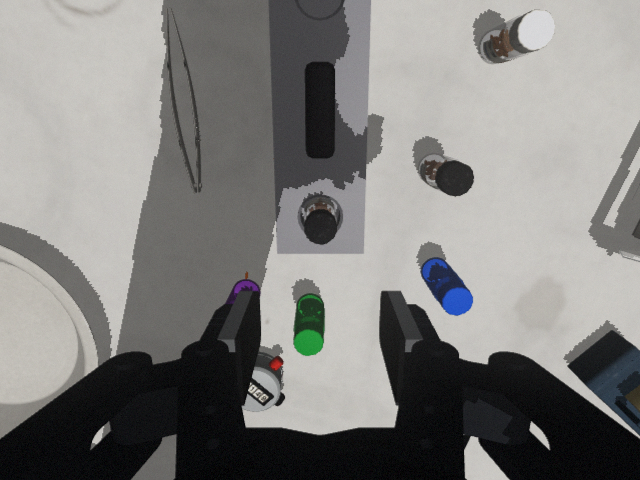

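The short vial stands in well_a at (320,220), and the tall vial waits at (453,177). I'll pick up the tall vial.

```bash
python3 -m pendant '0 1 2 0; 0 2.5 6 0; 0 3.25 8.4 0; 2 3.25 8.4 0; 6 3.25 8.4 0; 10 3.25 8.4 0; 13 3.25 8.4 0; 14.2 3.25 8.4 0; 14.5 3.25 8.4 0; 14.5 3.25 8.4 0; 14.5 3.25 8.4 0' 4.5 20
python3 - <<'E'
from h import *
from rig import bot,viewer
s=bot.observe(); c=viewer.capture("wrist"); cv2.imwrite("pics/w13.png",c["color"])
print(s["time_s"],s["position"],s["finger_gap"],s["force"])
W,L=analyse(s,c); reg=np.zeros((480,640),bool); reg[:400,270:370]=1
for st,m in comp(W,L,.053,.1,reg,100):
    print(st,L[m].mean(0).round(4),cv2.minEnclosingCircle(L[m][:,1:].astype(np.float32)*1000))
E
```

```text
time_s: 18.77
position: [0.5027, -0.0503, 0.2005]
tcp_rot: [[0.002, 0.955, 0.297], [-0.0, 0.297, -0.955], [-1.0, 0.002, 0.001]]
force: [0.5, 0.8, 1.1]
finger_gap: 0.0449
18.775 [ 0.50266525 -0.05031601  0.20054731] 0.044920166126107185 [0.47653832 0.75164021 1.12858109]
[ 287  316   69   72 3847] [0.141  0.0007 0.0002] ((-0.9706595540046692, -0.07994625717401505), 11.121539115905762)
```

View pics/w13.png

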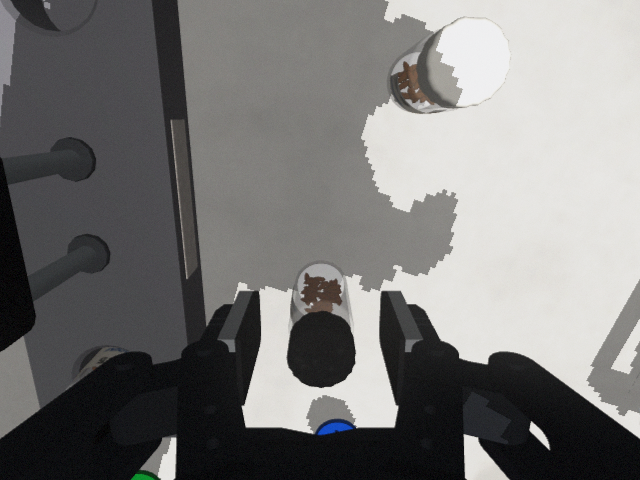

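```bash
python3 -m pendant '0 0 0 0; 0 0 0 0; 0 0 0 0; 0 0 0 0; 0 0 0 0' 1.5 20
python3 -m pendant '-0.5 0 0 0; -1.5 0 0 0; -3 0 0 0; -5 0 0 0; -8 0 0 0; -11 0 0 0; -12.5 0 0 0; -12.5 1 -1 0; -12.5 3.5 -3 0; -12.5 7 -5.5 0; -12.5 10 -7.5 0; -12.5 11 -8.4 0; -11.5 11 -8.4 0; -9 11 -8.4 0; -6 11 -8.4 0; -6 11 -8.4 0; -6 11 -8.4 0'
python3 - <<'E'
from h import *
from rig import bot,viewer
s=bot.observe(); c=viewer.capture("wrist"); cv2.imwrite("pics/w14.png",c["color"])
print(s["time_s"],s["position"],s["finger_gap"],s["force"])
W,L=analyse(s,c)
K=c["mtx"];T=toolT(s)@c["tool_from_camera"]; Ti=np.linalg.inv(T)
def circ(im,dy,dz,z,r,col):
    a=np.linspace(0,2*np.pi,80); pts=[]
    for t in a:
        w=s["position"]+s["tcp_rot"][:,1]*(dy+r*np.cos(t))+s["tcp_rot"][:,2]*(dz+r*np.sin(t)); w[2]=z
        p=Ti@np.append(w,1); pts.append([K[0,0]*p[0]/p[2]+K[0,2],K[1,1]*p[1]/p[2]+K[1,2]])
    cv2.polylines(im,[((np.array(pts)-[220,180]+.5)*3).astype(np.int32)],True,col,1)
im=cv2.resize(c["color"][180:370,220:420],None,fx=3,fy=3,interpolation=cv2.INTER_CUBIC)
circ(im,0,0,.026,.0165,(0,255,0)); circ(im,0,0,s["position"][2]-.1995,.01175,(255,0,0))
cv2.imwrite("pics/w14b.png",im)
reg=np.zeros((480,640),bool); reg[:290]=1
for st,m in comp(W,L,.022,.031,reg,1000):
    q0=L[m]; print("far edge y",np.percentile(q0[:,1],99.5))
    for y in (.01,.02):
        q=q0[abs(q0[:,1]-y)<.003]; print(y,np.percentile(q[:,2],[1,99]).round(4))
E
```

```text
time_s: 19.45
position: [0.5023, -0.0502, 0.1999]
tcp_rot: [[0.001, 0.955, 0.297], [0.0, 0.297, -0.955], [-1.0, 0.001, 0.0]]
force: [-1.0, 0.5, 5.3]
finger_gap: 0.0227
time_s: 21.58
position: [0.5819, 0.0621, 0.26]
tcp_rot: [[0.0, 0.955, 0.296], [-0.0, 0.296, -0.955], [-1.0, 0.0, 0.0]]
force: [-0.9, -0.3, 1.4]
finger_gap: 0.0228
21.575 [0.58189819 0.0621202  0.26004178] 0.02281369545256789 [-0.92886159 -0.26451333  1.35739708]
far edge y 0.03010018016680303
0.01 [-0.0326  0.0307]
0.02 [-0.0324  0.0302]
```

View pics/w14b.png

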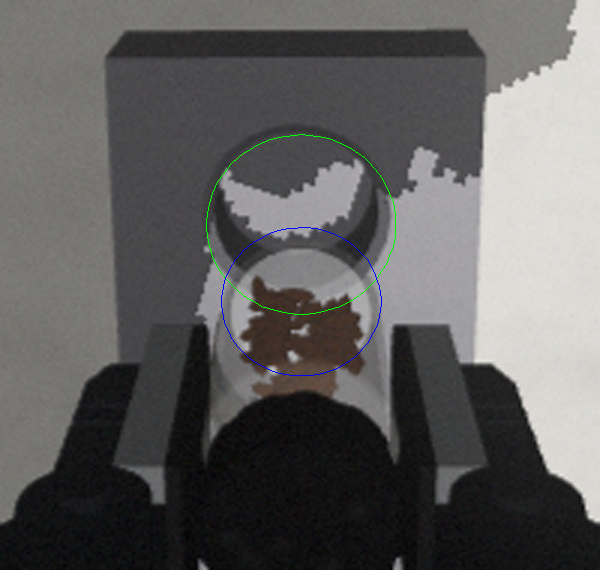

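The actual mouth lies about 2 mm farther in +y and 0.6 mm in -z than the green prediction. I'll correct that and descend to just above the mouth.

```bash
python3 -m pendant '0 0.28 -0.06 0; 1.5 0.28 -0.06 0; 2.5 0.28 -0.06 0; 2.9 0.28 -0.06 0; 2.9 0.28 -0.06 0; 2.9 0.28 -0.06 0'
python3 - <<'E'
from h import *
from rig import bot,viewer
s=bot.observe(); c=viewer.capture("wrist")
print(s["time_s"],s["position"],s["finger_gap"],s["force"])
K=c["mtx"];T=toolT(s)@c["tool_from_camera"]; Ti=np.linalg.inv(T)
def circ(im,dy,dz,z,r,col):
    a=np.linspace(0,2*np.pi,80); pts=[]
    for t in a:
        w=s["position"]+s["tcp_rot"][:,1]*(dy+r*np.cos(t))+s["tcp_rot"][:,2]*(dz+r*np.sin(t)); w[2]=z
        p=Ti@np.append(w,1); pts.append([K[0,0]*p[0]/p[2]+K[0,2],K[1,1]*p[1]/p[2]+K[1,2]])
    cv2.polylines(im,[((np.array(pts)-[220,180]+.5)*3).astype(np.int32)],True,col,1)
im=cv2.resize(c["color"][180:370,220:420],None,fx=3,fy=3,interpolation=cv2.INTER_CUBIC)
circ(im,0,0,.026,.0165,(0,255,0)); circ(im,0,0,s["position"][2]-.1999,.01175,(255,0,0))
cv2.imwrite("pics/w15b.png",im)
E
```

```text
time_s: 22.38
position: [0.5848, 0.0641, 0.2306]
tcp_rot: [[0.0, 0.955, 0.297], [0.0, 0.297, -0.955], [-1.0, 0.0, 0.0]]
force: [0.4, 0.1, -0.2]
finger_gap: 0.0229
22.375 [0.58476748 0.06412125 0.23060874] 0.02293204459582255 [ 0.44049984  0.06989963 -0.22098442]
```

View pics/w15b.png

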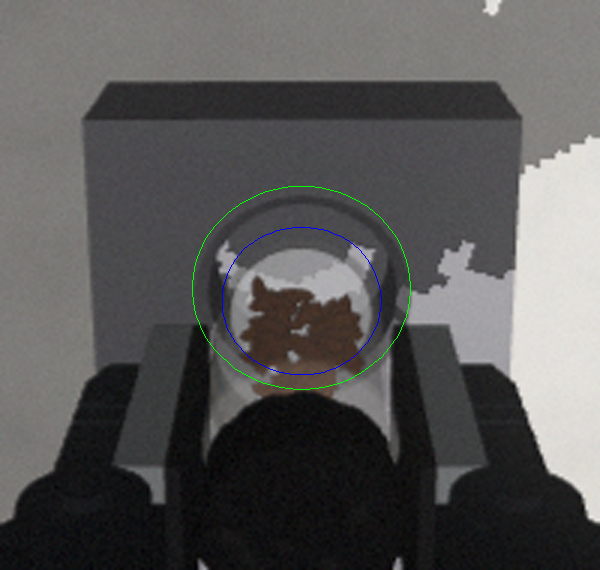

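```bash
python3 -m pendant '0 0.1 0 0; 0.3 0.1 0 0; 0.6 0.1 0 0; 0.9 0.1 0 0; 1.2 0.1 0 0; 1.2 0.1 0 0'
```

```text
time_s: 23.18
position: [0.5855, 0.0644, 0.218]
tcp_rot: [[-0.001, 0.955, 0.297], [-0.0, 0.297, -0.955], [-1.0, -0.001, -0.0]]
force: [1.4, 0.2, -0.5]
finger_gap: 0.0225
```

```bash
python3 -m pendant '0.3 0 0 0; 0.6 0 0 0; 0.9 0 0 0; 1.1 0 0 0; 1.15 0 0 0; 1.15 0 0 0'; python3 -m pendant '0.05 0 0 0; 0.05 0 0 0'
```

```text
time_s: 23.92
position: [0.5856, 0.0644, 0.2069]
tcp_rot: [[0.0, 0.955, 0.297], [-0.0, 0.297, -0.955], [-1.0, 0.0, 0.0]]
force: [0.4, 1.0, -0.4]
finger_gap: 0.0228
time_s: 24.18
position: [0.5856, 0.0644, 0.2064]
tcp_rot: [[0.0, 0.955, 0.297], [0.0, 0.297, -0.955], [-1.0, 0.0, -0.0]]
force: [0.4, 0.1, 0.2]
finger_gap: 0.0227
```

```bash
python3 -m pendant '0.04 0 0 0; 0.08 0 0 0; 0.08 0 0 0'
```

```text
time_s: 24.55
position: [0.5856, 0.0644, 0.206]
tcp_rot: [[0.0, 0.955, 0.297], [0.0, 0.297, -0.955], [-1.0, 0.0, 0.0]]
force: [-0.3, -1.6, 3.5]
finger_gap: 0.0227
```

The vial is seated at the expected height (0.206). I'll release, rise and check both vials.

```bash
python3 -m pendant '0 0 0 0; 0 0 0 0; 0 0 0 0; 0 0 0 0; -1 0 0 0; -3 0 0 0; -6 0 0 0; -10 -2 0 0; -14 -6 0 0; -14 -10 0 0; -14 -12 0 0; -14 -12 0 0; -14 -12 0 0' 4.5 20
python3 - <<'E'
from h import *
from rig import bot,viewer
s=bot.observe(); c=viewer.capture("wrist"); cv2.imwrite("pics/w16.png",c["color"])
print(s["time_s"],s["position"],s["finger_gap"],s["force"])
W,L=analyse(s,c); reg=np.zeros((480,640),bool); reg[:330]=1
for st,m in comp(W,L,.04,.1,reg,100):
    p=W[m]; zt=np.percentile(p[:,2],97); t=m&(W[...,2]>zt-.003); 
    print(st,"top z",zt.round(4),np.round(cv2.minEnclosingCircle(W[t][:,:2].astype(np.float32)*1000)[0],1),"tool",L[t].mean(0).round(4), cv2.minAreaRect(L[t][:,1:].astype(np.float32)*1000))
for st,m in comp(W,L,.022,.031,reg,8000):
    q0=L[m]
    for y in (.0,.02,.04,.06,.08,.1):
        q=q0[abs(q0[:,1]-y)<.003]; print(y,np.percentile(q[:,2],[1,99]).round(4))
E
```

```text
time_s: 26.18
position: [0.4716, 0.0288, 0.3461]
tcp_rot: [[0.001, 0.955, 0.297], [0.0, 0.297, -0.955], [-1.0, 0.001, 0.0]]
force: [0.1, 0.3, -0.3]
finger_gap: 0.0451
26.175 [0.47161675 0.02882412 0.34608602] 0.04506552661990396 [ 0.09185745  0.28006699 -0.33136525]
[ 301    3   38   51 1577] top z 0.0674 [584.8  64.2] tool [ 2.801e-01  1.182e-01 -2.000e-04] ((118.28173065185547, -0.01663494110107422), (21.027101516723633, 20.47515296936035), 9.468836784362793)
[ 495   63   52   41 1643] top z 0.0613 [592.8 -60.6] tool [0.2862 0.0889 0.1211] ((88.67537689208984, 121.12565612792969), (20.907869338989258, 20.643545150756836), 61.93252182006836)
[ 306  116   29   90 2481] top z 0.0862 [515.   42.1] tool [2.614e-01 4.570e-02 2.000e-04] ((45.129119873046875, 0.2164907455444336), (48.05082702636719, 14.88318920135498), 0.5503442287445068)
[ 305  242   32   41 1066] top z 0.0612 [446.6  20.2] tool [ 0.2859 -0.0262  0.0004] ((-26.573070526123047, 0.5491952896118164), (20.80345916748047, 21.148569107055664), 69.79222869873047)
[430 308  37  22 574] top z 0.0611 [430.2 -80.9] tool [ 0.286  -0.07    0.0921] ((-69.66407012939453, 92.3216323852539), (17.609630584716797, 6.290229797363281), 89.18855285644531)
0.0 [-0.0311  0.0312]
0.02 [-0.0312  0.0319]
0.04 [-0.0312  0.0321]
0.06 [-0.0312  0.0316]
0.08 [-0.0311  0.031 ]
0.1 [-0.0312  0.0312]
```

View pics/w16.png

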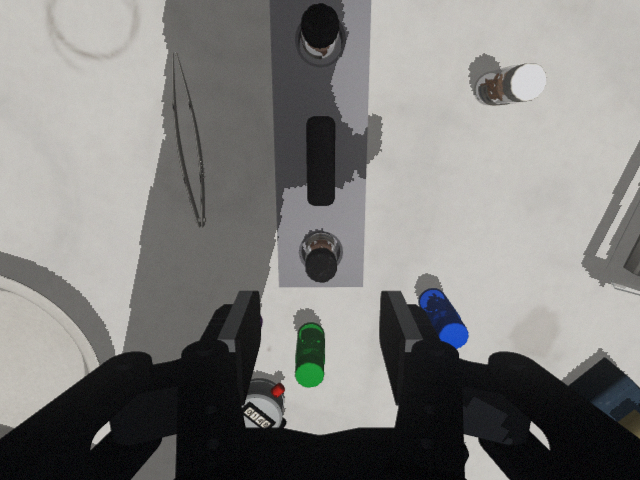

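The tall vial stands in the far well (cap top 67 mm) and the short one in the near well (61 mm). Both are seated, with the bar at (320,160). Next I'll grasp the bar at 4.5 cm in tool y.

```bash
python3 -m pendant '0 1.5 0 0; 0 4 0 0; 0 4.5 0 0; 2 4.5 0 0; 5 4.5 0 0; 8 4.5 0 0; 10 4.5 0 0; 11 4.5 0 0; 11.5 4.5 0 0; 11.5 4.5 0 0; 11.5 4.5 0 0' 5 60
python3 - <<'E'
from h import *
from rig import bot,viewer
s=bot.observe(); c=viewer.capture("wrist"); cv2.imwrite("pics/w17.png",c["color"])
print(s["time_s"],s["position"],s["finger_gap"],s["force"])
W,L=analyse(s,c); reg=np.zeros((480,640),bool); reg[:420,240:400]=1
for st,m in comp(W,L,.082,.09,reg,100):
    print(st,L[m].mean(0).round(4),cv2.minAreaRect(L[m][:,1:].astype(np.float32)*1000))
E
```

```text
time_s: 27.6
position: [0.5144, 0.0421, 0.2314]
tcp_rot: [[0.001, 0.955, 0.297], [0.0, 0.297, -0.955], [-1.0, 0.001, 0.0]]
force: [0.4, -0.2, 0.4]
finger_gap: 0.0501
27.6 [0.51435578 0.04210565 0.23140409] 0.05013860449712451 [ 0.43637466 -0.21762108  0.41081534]
[ 296  266   51  140 6293] [0.1467 0.0027 0.0002] ((0.6363315582275391, 0.21877193450927734), (15.734604835510254, 50.17275619506836), 89.96070098876953)
[240 313   6  74 245] [ 0.1463 -0.0029 -0.0252] ((-0.920414924621582, -25.185789108276367), (22.481792449951172, 0.7137922644615173), 0.6273775100708008)
[395 313   5  73 236] [ 0.1463 -0.0028  0.0248] ((-1.5822010040283203, 24.800315856933594), (23.1397705078125, 0.6028857231140137), 0.210030198097229)
```

View pics/w17.png

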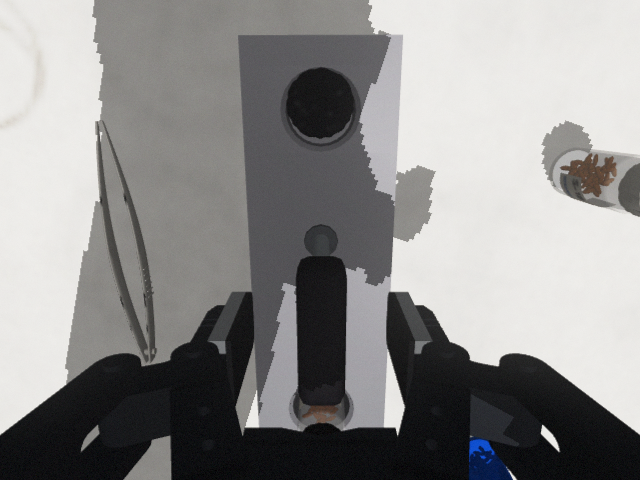

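The bar (321,330) is centred between the open pads. I'll close.

```bash
python3 -m pendant '0.05 0.05 0 0; 0.05 0.05 0 0; 0.05 0.05 0 0; 0.05 0.05 0 0; 0.05 0.05 0 0; 0.05 0.05 0 0; 0.05 0.05 0 0' 0.8 60
```

```text
time_s: 28.52
position: [0.5146, 0.0421, 0.2304]
tcp_rot: [[0.001, 0.955, 0.297], [-0.0, 0.297, -0.955], [-1.0, 0.001, 0.001]]
force: [0.0, -3.1, 4.1]
finger_gap: 0.015
```

Gripped at 15 mm. I'll lift slowly.

```bash
python3 -m pendant '-0.1 0 0 0; -0.3 0 0 0; -0.7 0 0 0; -1.2 0 0 0; -1.8 0 0 0; -2 0 0 0; -2 0 0 0; -2 0 0 0'
python3 - <<'E'
from h import *
from rig import bot,viewer
s=bot.observe(); c=viewer.capture("wrist"); cv2.imwrite("pics/w18.png",c["color"])
c2=viewer.capture("scene"); cv2.imwrite("pics/s18.png",cv2.resize(c2["color"][180:340,220:440],None,fx=3,fy=3))
print(s["time_s"],s["position"],s["finger_gap"],s["force"],s["torque"])
W,L=analyse(s,c); reg=np.zeros((480,640),bool); reg[30:290,230:420]=1
m=reg&(abs(W[...,2]-.046)<.008); A=np.c_[L[m][:,1:],np.ones(m.sum())]; k=np.linalg.lstsq(A,W[m][:,2],rcond=None)[0]; print("slope along y,z",k)
E
```

```text
time_s: 29.52
position: [0.5144, 0.0422, 0.25]
tcp_rot: [[-0.0, 0.955, 0.297], [0.0, 0.297, -0.955], [-1.0, -0.0, -0.0]]
force: [-0.1, -1.0, -3.7]
finger_gap: 0.0151
29.525 [0.51439146 0.04223094 0.24995885] 0.015099939751936345 [-0.05850138 -1.00940753 -3.74553365] [-0.00502371 -0.01065262  0.02217065]
slope along y,z [-0.00357216  0.00313578  0.04589065]
```

View pics/w18.png

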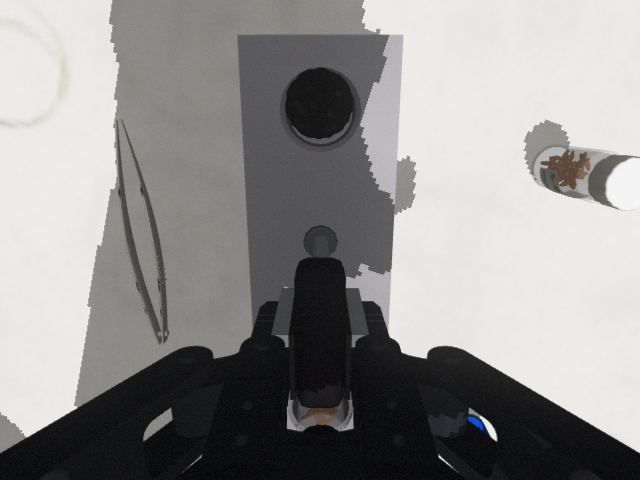

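View pics/s18.png

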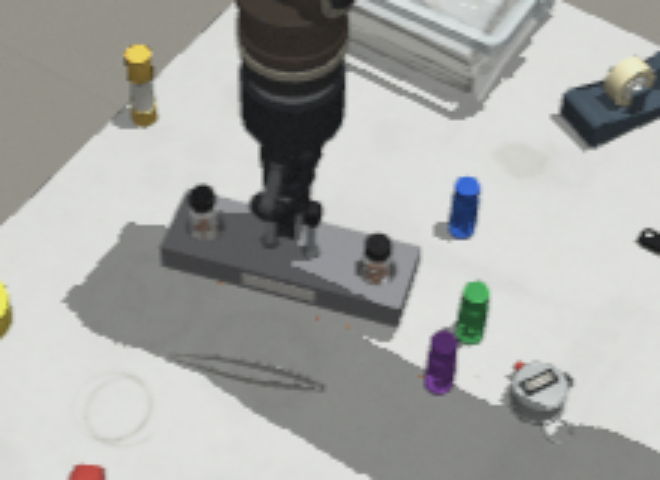

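The carrier is 2 cm up and level (slope 0.2–0.4°), with both vials upright in their wells. I'll raise it the remaining 8 cm gently and let it settle.

```bash
python3 -m pendant '-0.4 0 0 0; -1.2 0 0 0; -2.2 0 0 0; -3.4 0 0 0; -4.6 0 0 0; -5.8 0 0 0; -6.8 0 0 0; -7.6 0 0 0; -8 0 0 0; -8 0 0 0; -8 0 0 0; -8 0 0 0; -8 0 0 0; -8 0 0 0; -8 0 0 0; -8 0 0 0'
python3 - <<'E'
from h import *
from rig import bot,viewer
s=bot.observe(); c=viewer.capture("wrist"); cv2.imwrite("pics/w19.png",c["color"])
c2=viewer.capture("scene"); cv2.imwrite("pics/s19.png",cv2.resize(c2["color"][150:340,180:440],None,fx=3,fy=3))
print(s["time_s"],s["position"],s["finger_gap"],s["force"],s["torque"],abs(s["joint_vel"]).max())
W,L=analyse(s,c); reg=np.zeros((480,640),bool); reg[30:290,230:420]=1
m=reg&(abs(W[...,2]-.126)<.008); A=np.c_[L[m][:,1:],np.ones(m.sum())]; k=np.linalg.lstsq(A,W[m][:,2],rcond=None)[0]; print("slope along y,z",k)
Wt=cloud(viewer.capture("top"))
reg=(Wt[...,0]>.3)&(Wt[...,0]<.75)&(Wt[...,1]<.3)&(Wt[...,1]>-.13)
for st,mm in comp(Wt,Wt,.04,.2,reg,15):
    p=Wt[mm]; print(st,p[p[:,2]>p[:,2].max()-.004].mean(0).round(4))
E
```

```text
time_s: 31.62
position: [0.5145, 0.0422, 0.3301]
tcp_rot: [[0.0, 0.955, 0.297], [0.0, 0.297, -0.955], [-1.0, 0.0, -0.0]]
force: [0.1, -0.2, -3.4]
finger_gap: 0.0153
31.625 [0.51448442 0.04221883 0.33009134] 0.015335395056619206 [ 0.05237763 -0.19646949 -3.38129603] [ 0.00700544  0.02220465 -0.03606864] 0.0015231321031887266
slope along y,z [-0.0034995   0.00286357  0.1260365 ]
[342 161  12  16 140] [ 0.7254 -0.0299  0.0868]
[360 227   8  12  67] [ 0.5939 -0.0625  0.0615]
[185 262  11  15 104] [0.5099 0.2953 0.0537]
[367 309  12  11 102] [ 0.4268 -0.0829  0.0619]
```

View pics/w19.png

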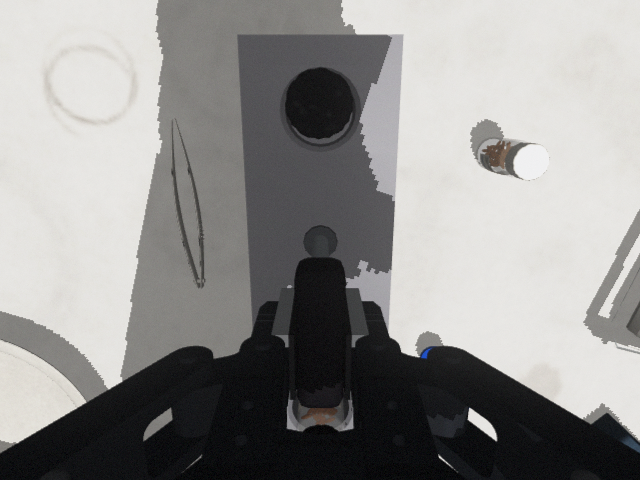

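View pics/s19.png

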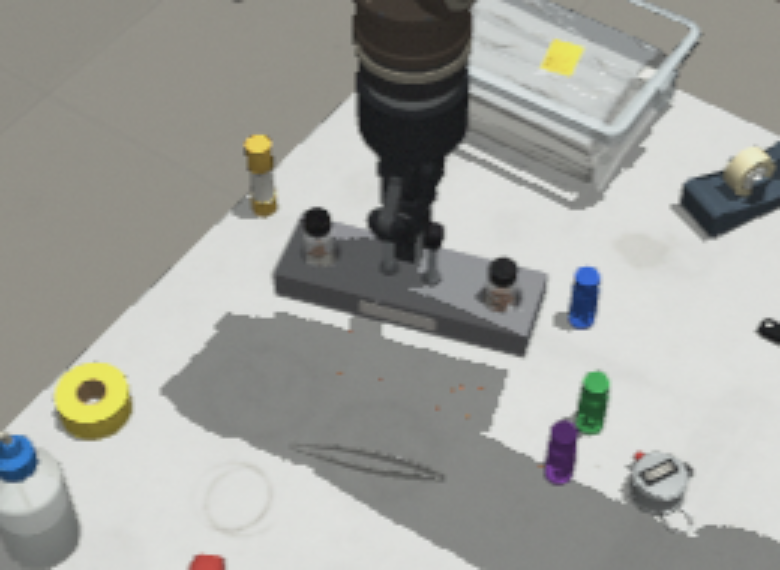

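```bash
python3 -c "
from rig import workorder; print(workorder.hand_in())"
```

```text
the job is handed in; nothing more can be done
None
```

The two vials are swapped, and I handed the job in at about 32 s of the 72 s limit, with the arm still holding the carrier 10 cm up. I parked the tall vial on the bare table beside the carrier, moved the short vial into well_a, then put the tall vial into well_b. Each vial went in with only a few newtons of contact at the expected floor height.

**Vials:** With the carrier still on the table, the cap tops read 67 mm in well_b and 61 mm in well_a, as expected for the tall and short vial plus about 1 mm of reading offset. After the lift, both looked upright and seated.

**Carrier:** Its top surface was at 126 mm, which is a 10 cm lift. Tilt was about 0.2°, the joints were still, and the grip was steady at a 15 mm opening with 60 N commanded.

**Other things on the table:** The last readings put the spare vial, the blue look-alike and the glue stick within a few mm of their starting places. The forceps, label roll and the green and purple look-alikes I judged only by eye, and they appeared unmoved.

No check failed. The camera estimates of the well positions differed by 1–2 mm, so I corrected for that just before lowering each vial.

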